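# Set the edge burnisher to third and lower its shield

### The job

Get the edge burnisher ready for waxed belt edges: with closed fingertips push its gear stick out of the left-hand leg of the H-shaped gate to neutral, across, and then fully forward (to the machine's far side) into third, the slot marked with three pips, and push the raised clear shield all the way down over the wooden wheel. Only push: never have the stick or the shield's edge between the fingers, and leave the things lying about where they are.

Things in the scene. Friction and masses are not known exactly. Their poses are not given: they have to be found in the camera images.
- burnisher: bench edge burnisher, fixed to the desk: dark base 215 (x) by 285 (y) mm, blue-grey gearbox 119 high on its right half, motor on the right end (to y = -197), grooved wooden wheel of 58 diameter on the left (axis along y, 74 above the desk). Origin: under the middle of the base, on the desk. Its x points to the far side (forward), y to its left, z up. It stands turned up to 0.3 rad either way
- gate (a point): centre of the H on top of the aluminium gate plate, 121 mm above the desk, axes as the burnisher's. Two legs along x, 13 mm left and right of the centre, ending 26 mm from it, are joined at mid-length by the neutral lane along y. The metal tongues between the legs are solid: the stick crosses only while stick_fore is within about 0.02 of 0. The stick's pivot lies 91 mm below this point
- third (a point): third: the far end of the right-hand leg, marked with three pips, on top of the gate plate (first: far left, one pip; second: near left, two pips; fourth: near right, four pips). Slots are 13 mm wide for the stick's 10 mm shank
- knob (a point): centre of the black gear knob: 32 mm in diameter with nearly upright sides, from 26 below to 22 above this point, 195 mm from the pivot, so 225 mm above the desk in neutral. It moves 44 mm either way along x and about 29 mm either way along y; its axes tilt with the stick (z along the stick)
- stick_fore (a joint): rad, lean of the stick along the burnisher's x: 0 neutral, +0.23 fully forward (first, third), -0.23 fully back (second, fourth). Starts anywhere from -0.21 to 0.21. Friction only: about 3 N at the knob moves it and it stays where it is left
- stick_across (a joint): rad, lean of the stick along the burnisher's y: -0.15 in the left leg (the start), +0.15 in the right leg. Limits at 0.155; within a leg it has about 0.02 of play. Friction only: about 3 N at the knob
- shield (a joint): rad, hinge of the clear shield: 0 = fully down, level over the wheel on its stop; grows as the near edge swings up, at most 1.15. Starts from 0.75 to 1.1. Stiff hinge: about 2 N at the edge moves it and it stays where it is left
- shield_hinge (a point): middle of the shield's hinge axis, which runs along the burnisher's y at the shield's far side: 128 mm above the desk, at x = 62, y = 80 mm on the burnisher. Its axes turn with the shield
- shield_edge (a point): middle of the upper face of the orange strip, 16 mm broad and 82 long, along the shield's near edge: 112 mm from the hinge axis, 5 mm above the shield's hinge plane. Panel 4 mm thick. Its axes turn with the shield: x towards the hinge, y along the edge, z out of the upper face; 133 mm above the desk when down
- tin_wax: round metal wax tin, 70 mm across, 36 high, on the desk in front of the wheel; origin under its middle, sizes in mm; leave it alone
- wax_block: yellow beeswax block, 35x55x18, on the desk in front of the gearbox; origin under its middle, sizes in mm; leave it alone
- red_purse: red coin purse, 86x100x34, right of the machine; origin under its middle, sizes in mm; leave it alone
- glue_bottle: white glue bottle with blue nozzle, 48 across, 141 high, at the left back; origin under its middle, sizes in mm; leave it alone
- swatches: brown leather swatch block, 46x90x15, left of the machine; origin under its middle, sizes in mm; leave it alone
- thread_spool_1: brown thread spool, 51 across, 52 high, at the left; origin under its middle, sizes in mm; leave it alone
- thread_spool_2: red thread spool, 51 across, 52 high, at the left; origin under its middle, sizes in mm; leave it alone

How it is judged:
At the end, for the whole second after the job is handed in: The stick is at rest in third: across over 0.11 and forward over 0.195 rad (the stop is at 0.23); the shield is down and at rest, within 0.08 rad of its stop; no bystander is more than 20 mm from where it stood (value of joint stick_across above 0.11 rad and value of joint stick_fore above 0.195 rad and value of joint shield below 0.08 rad and velocity of joint stick_fore between -0.05 and 0.05 rad/s and velocity of joint shield between -0.05 and 0.05 rad/s and distance of each of tin_wax, wax_block, red_purse, glue_bottle, swatches, thread_spool_1, thread_spool_2 from where it was at the start of the episode below 0.02 m); the robot touches nothing.
It fails at once if the stick is between the jaws (x of the grasp point in the frame of knob between -0.01 and 0.01 m and y of the grasp point in the frame of knob between -0.01 and 0.01 m and z of the grasp point in the frame of knob between -0.085 and 0.03 m).
It fails at once if the shield's edge is between the jaws (x of the grasp point in the frame of shield_edge between -0.014 and 0.012 m and y of the grasp point in the frame of shield_edge between -0.045 and 0.045 m and z of the grasp point in the frame of shield_edge between -0.015 and 0.004 m).
It fails at once if a bystander is moved by more than 20 mm (distance of any of tin_wax, wax_block, red_purse, glue_bottle, swatches, thread_spool_1, thread_spool_2 from where it was at the start of the episode above 0.02 m).
It also fails if it takes over 67 s, if anything falls off the work surface, if the arm or the gripper's body presses on something with over 40 N, if the wrist force passes 120 N, or if a joint passes its speed limit or range.

### The arm

A 6-joint arm with a two-finger parallel gripper is mounted at the origin on the work surface; the furniture and walls round the work are solid. World frame = base frame: x ahead of the robot, y to its left, z up, the work surface at z = 0. Lengths are in m, angles in rad, forces in N, time in s.
With the tool pointing down it reaches from about 0.325 to 0.775 m from the base axis. Payload 9.3 kg.
Tool frame: the origin (TCP) lies at the very end of the fingers, on their centre line; the grasp point (between the pads) lies 19 mm behind it; z points along the fingers, y is the direction in which the jaws open and shut (so a half turn about z gives the same grasp; the last joint's range is limited). The gripper opens to 85 mm and grips with 20 to 120 N. Pads are 22 mm wide; open, the fingers measure 114 mm over their backs; the gripper's body (76 mm by 85 mm) begins 54 mm behind the grasp point. The pads swing forward as they close: fully open they stand 13 mm farther back than shut.
Start: joints at [-0.153, 0.259, 0.021, 1.334, 0, 1.418], TCP at [0.55, -0, 0.231] pointing down, gripper open.
Joint ranges: [-3.04, 3.04], [-0.91, 1.82], [-1.04, 1.36], [-1.92, 1.95], [-1.52, 1.45], [-3.14, 3.14]. Speed limits (rad/s): [2.22, 2.22, 2.79, 3.14, 3.14, 3.14].

### API

Orientations are given as a rotation vector (axis times angle).
In Python, from station import * gives the robot as it stands. Calls block until the motion is done:
- movep(position, orientation): joint-space move of the TCP to a pose.
- move_l(position, orientation=None, speed=0.15): straight line of the TCP; orientation=None keeps the orientation; speed is the mean speed in m/s.
- move_joints(angles): joint-space move.
- set_gripper(opening, f_grip=None): finger opening in m; f_grip is the grip in N (None keeps the last); returns when the fingers have stopped.
- dwell(seconds).
- ik(position, orientation): joint angles nearest the present ones, or None.
- get_obs(): the state.
- snapshot(name): name is "scene" or "side" or "wrist"; returns a dict with "frame" (400x640x3 uint8, blue, green, red), "depth" (400x640 float32, m along the optical axis (not along the pixel's ray), 0 where there is no reading), "fx", "fy", "cx", "cy" (pixels), "k1" (the pictures are not rectified: a ray, as slopes to the right and down, at radius r is drawn at 1 + k1 r^2 times it, then the intrinsics apply), "position" and "attitude" of the camera in the world. Camera axes: x right, y up, looking along -z (the intrinsics and any distortion apply to the point x, -y, -z); pixel columns grow to the right and rows downward; lengths in m; the calibration is good to about 2 mm. A picture is of the moment at which its call begins.
A pose or a line that the arm cannot do raises Unreachable and nothing moves.
- sign_off(): hands the job in, once; it reports no verdict.
The state is a dict: "t": time; "joint_pos": joint angles; "joint_vel": joint speeds; "joint_torque": joint torques, N m; "eef_pos": TCP position; "tool_rot": TCP orientation; "contact_force": force on the tool from outside, world axes, zero at the start; "moment": the same for the moment, N m; "grip_width": finger opening in m.
Only numpy, scipy, OpenCV 4.12 (cv2) and the standard library are available. Lean on these libraries where they do the work, as an engineer would, in place of code of your own. Each camera call takes 0.05 s, during which the arm holds its last target.

## Working session

There is one attempt and no reset: what is moved stays moved. The work goes in short steps, each a Python script; the robot and the scene stay as the last script left them, time stands still between calls to the robot, and variables do not carry over. Pictures are saved under pics/ and viewed, and the job is handed in when it is done.

```bash
ls; mkdir -p pics
python3 - <<'E'
from station import *
import cv2,numpy as np,pickle
o=get_obs();print(o)
for n in("scene","side","wrist"):
    s=snapshot(n);cv2.imwrite(f"pics/{n}0.png",s["frame"]);pickle.dump(s,open(f"{n}0.pkl","wb"))
    print(n,{k:v for k,v in s.items() if k not in("frame","depth")})
E
```

```text
pics
{'t': 0.0, 'joint_pos': array([-1.52558870e-01,  2.59184906e-01,  2.07616641e-02,  1.33370269e+00,
       -9.91358363e-06,  1.41822441e+00]), 'joint_vel': array([-0.00105795, -0.00226063, -0.00018816,  0.00170105, -0.00364219,
        0.00111158]), 'joint_torque': array([-2.65873996e-04, -5.55637658e+01,  3.44536042e+01,  1.31759423e-02,
       -2.94380488e-04,  4.47349430e-05]), 'eef_pos': array([5.49717339e-01, 5.84348365e-05, 2.30670091e-01]), 'tool_rot': array([-2.22067284e+00, -2.22070181e+00,  1.24736201e-03]), 'contact_force': array([ 0.01586102, -0.60191542,  0.77761336]), 'moment': array([-0.02898316, -0.03623455,  0.00681561]), 'grip_width': 0.08579644690950532}
scene {'fx': 456.6831494281052, 'fy': 456.6831494281052, 'cx': 324.1122036156609, 'cy': 197.12030202427283, 'k1': 0.00830034015401737, 'position': array([-0.18269204, -1.02251166,  1.08500795]), 'attitude': array([ 0.91637325, -0.26389196, -0.56629229])}
side {'fx': 452.58552610811324, 'fy': 452.58552610811324, 'cx': 317.47479622041806, 'cy': 204.7888322283181, 'k1': 0.027258768894226622, 'position': array([0.4368106 , 1.37992808, 0.87202905]), 'attitude': array([ 0.06992902, -1.6020895 , -2.65071552])}
wrist {'fx': 351.651812795102, 'fy': 351.651812795102, 'cx': 322.3545595722306, 'cy': 199.52623846699268, 'k1': -0.05238193352474895, 'position': array([0.54958166, 0.08120813, 0.37454054]), 'attitude': array([-3.17146754e-01,  2.45399260e-04,  1.18357221e-04])}
```

View pics/scene0.png

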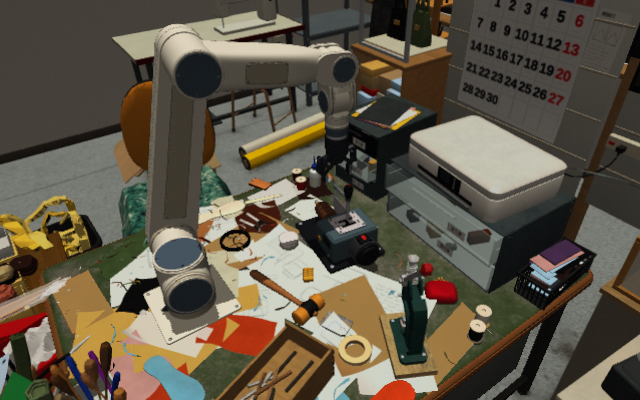

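View pics/side0.png

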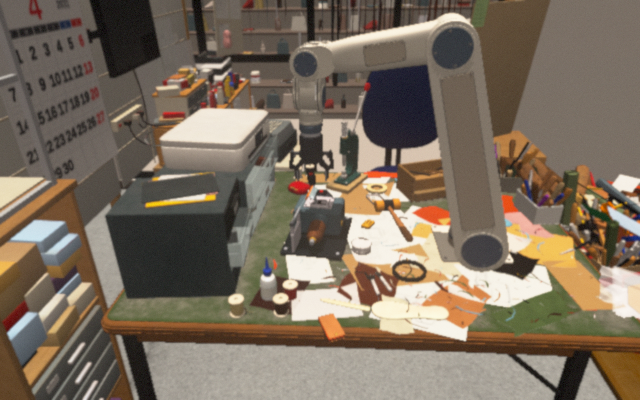

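View pics/wrist0.png

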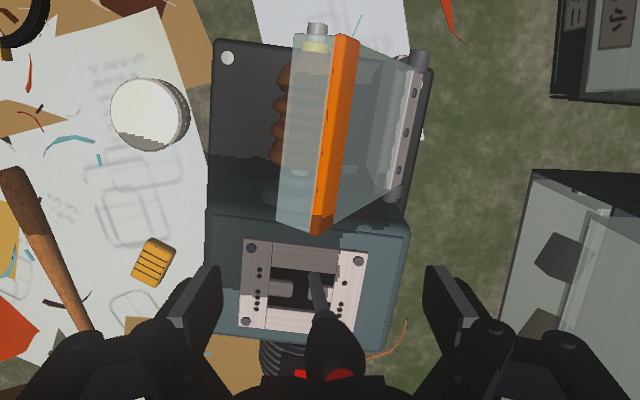

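```bash
cat > h.py <<'E'
import numpy as np,cv2,pickle
from scipy.spatial.transform import Rotation as R
def ray(s,u,v):
    x=(u-s['cx'])/s['fx'];y=(v-s['cy'])/s['fy'];a,b=x,y
    for _ in range(20):
        f=1+s['k1']*(a*a+b*b);a,b=x/f,y/f
    d=R.from_rotvec(s['attitude']).apply([a,-b,-1]);return np.array(s['position']),d
def onz(s,u,v,z):
    p,d=ray(s,u,v);return p+d*(z-p[2])/d[2]
def dpt(s,u,v,w=1):
    u0,v0=int(round(u)),int(round(v));q=s['depth'][v0-w:v0+w+1,u0-w:u0+w+1];q=q[q>0]
    p,d=ray(s,u,v);return p+d*np.median(q) if len(q) else None
def proj(s,P):
    c=R.from_rotvec(s['attitude']).inv().apply(np.array(P)-s['position']);a,b=c[0]/-c[2],-c[1]/-c[2]
    f=1+s['k1']*(a*a+b*b);return s['cx']+s['fx']*a*f,s['cy']+s['fy']*b*f
def crop(s,x0,x1,y0,y1,f,name):
    cv2.imwrite(f'pics/{name}.png',cv2.resize(s['frame'][y0:y1,x0:x1],None,fx=f,fy=f,interpolation=cv2.INTER_CUBIC))
E
python3 - <<'E'
from h import *
s=pickle.load(open('wrist0.pkl','rb'))
for p in [(251,248),(358,261),(246,321)]: print(p,onz(s,*p,.121).round(4),dpt(s,*p))
for p in [(215,40),(433,70)]: print('base',onz(s,*p,.02).round(3),dpt(s,*p))
for p in [(345,40),(320,225),(335,345),(345,345),(325,300)]: print(p,dpt(s,*p))
crop(s,200,440,220,400,3,'w0c')
s=pickle.load(open('side0.pkl','rb'));crop(s,230,400,130,270,4.5,'s0c')
s=pickle.load(open('scene0.pkl','rb'));crop(s,270,430,150,280,4.5,'sc0c')
E
```

```text
(251, 248) [ 0.4926 -0.0427  0.121 ] [ 0.49348085 -0.04083426  0.12483099]
(358, 261) [ 0.5783 -0.0542  0.121 ] [ 0.57784847 -0.05214135  0.12487174]
(246, 321) [ 0.4835 -0.1126  0.121 ] [ 0.48451741 -0.10961926  0.12484783]
base [0.449 0.122 0.02 ] [0.44853836 0.12227346 0.01869573]
base [0.655 0.095 0.02 ] [0.66028919 0.0960224  0.00368196]
(345, 40) [0.55783418 0.09700088 0.23539156]
(320, 225) [0.54853877 0.02374217 0.23453313]
(335, 345) [ 0.55574522 -0.03964756  0.23468912]
(345, 345) [ 0.56071127 -0.04041035  0.23382056]
(325, 300) [ 0.55135763 -0.05950213  0.16735437]
```

View pics/w0c.png

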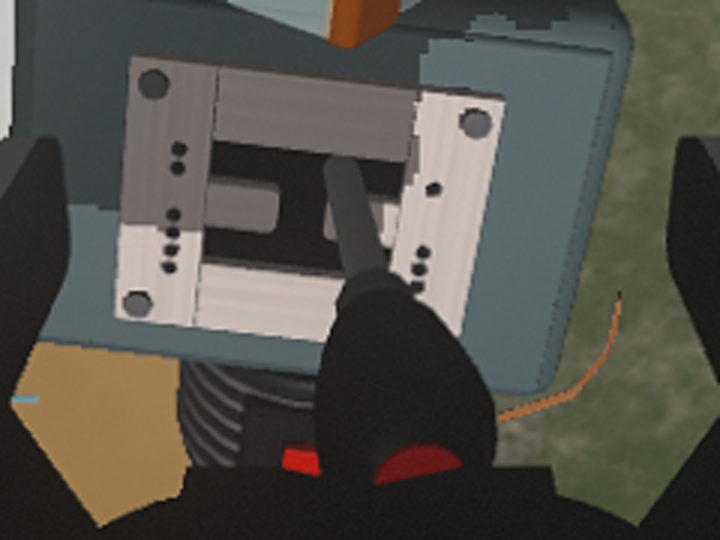

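View pics/s0c.png

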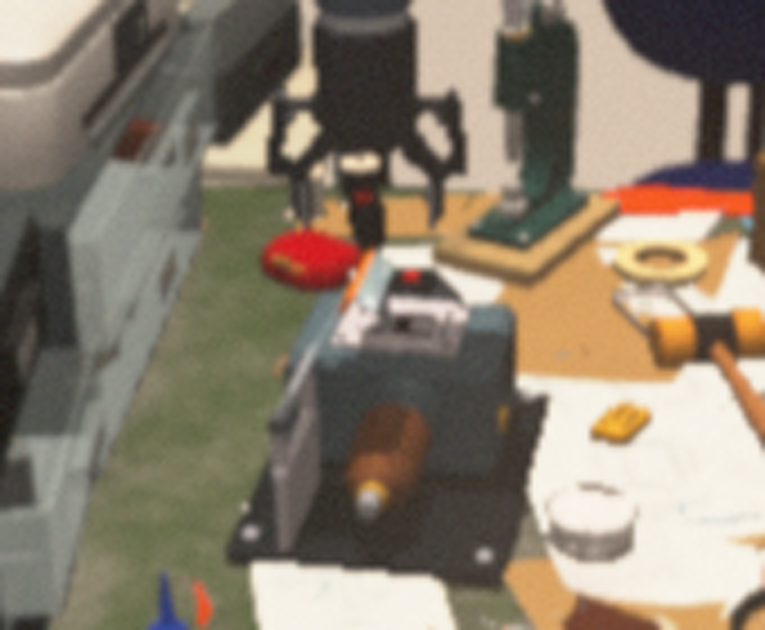

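View pics/sc0c.png

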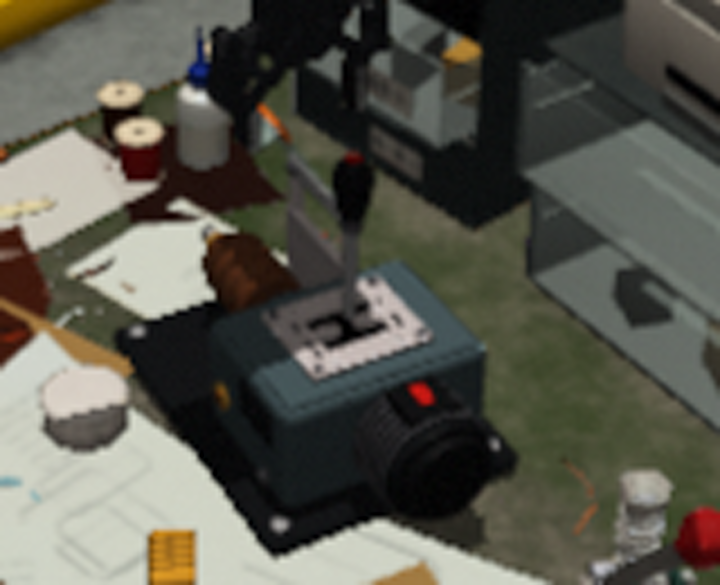

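Run:
```python
from station import *
from h import *
o=get_obs()
move_l([.53,-.02,.36],speed=.2)
set_gripper(0,20)
s=snapshot("wrist");pickle.dump(s,open("wrist1.pkl","wb"));cv2.imwrite("pics/wrist1.png",s["frame"])
print(get_obs()['t'],get_obs()['eef_pos'],get_obs()['contact_force'],get_obs()['grip_width'])
```

```text
1.775 [ 0.52999915 -0.02000724  0.36004996] [-0.89187503 -0.24960242 -0.21784924] -0.00027330382092954366
```

View pics/wrist1.png

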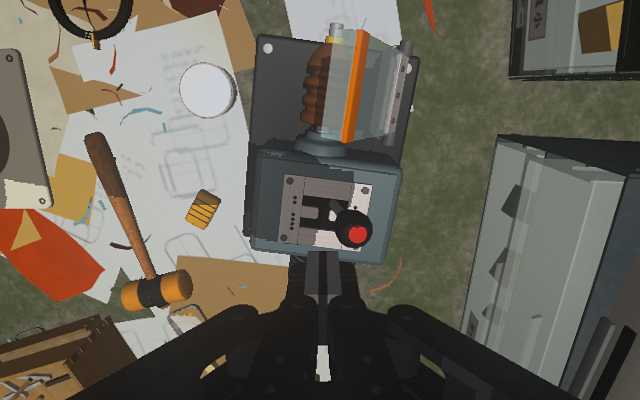

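Run:
```python
from h import *
s=pickle.load(open('wrist1.pkl','rb'))
f=cv2.cvtColor(s['frame'],cv2.COLOR_BGR2HSV)
m=cv2.inRange(f,(5,180,120),(18,255,255));m[160:]=0;m[:,:330]=0;m[:,390:]=0
n,l,st,c=cv2.connectedComponentsWithStats(m);i=1+np.argmax(st[1:,4]);print(st[i],c[i])
ys,xs=np.where(l==i)
P=np.array([dpt(s,x,y,0) for x,y in zip(xs,ys) if s['depth'][y,x]>0]);print('strip',P.mean(0),P.min(0),P.max(0))
zt=P[:,2];print(np.percentile(zt,[5,50,95]))
r=cv2.inRange(f,(0,180,80),(4,255,255))|cv2.inRange(f,(174,180,80),(180,255,255));r[:215]=0;r[260:]=0;r[:,:335]=0;r[:,380:]=0
M=cv2.moments(r,True);u,v=M['m10']/M['m00'],M['m01']/M['m00'];print('red',u,v,dpt(s,u,v),onz(s,u,v,.246))
S=[onz(s,*p,.121) for p in [(289,181),(364,189),(284,237)]]
print(np.round(S,4),[dpt(s,*p) for p in [(289,181),(364,189),(284,237)]])
for nm,p in dict(tl=(258,35),tr=(414,55),bl=(247,248)).items(): print(nm,dpt(s,*p))
crop(s,230,430,20,270,2.4,'w1c');crop(s,265,395,165,255,6,'w1d')
```

```text
[ 341   30   29  113 1299] [354.95150115  85.81370285]
strip [0.55392835 0.0599138  0.23271877] [0.54415027 0.01837162 0.22396921] [0.5640436  0.09849154 0.23787248]
[0.22647069 0.23413338 0.23615884]
red 357.40495867768595 234.17768595041323 [ 0.55795294 -0.05281906  0.24552618] [ 0.55790103 -0.05260991  0.246     ]
[[ 0.4924 -0.0426  0.121 ]
 [ 0.5773 -0.052   0.121 ]
 [ 0.4844 -0.1114  0.121 ]] [array([ 0.49280831, -0.04154881,  0.12469842]), array([ 0.57695713, -0.05106533,  0.12404313]), array([ 0.4849043 , -0.10966847,  0.12487126])]
tl [0.4480381  0.12251388 0.01787981]
tr [0.65217026 0.09979046 0.00470824]
bl [ 0.41181414 -0.182886    0.00454705]
```

View pics/w1d.png

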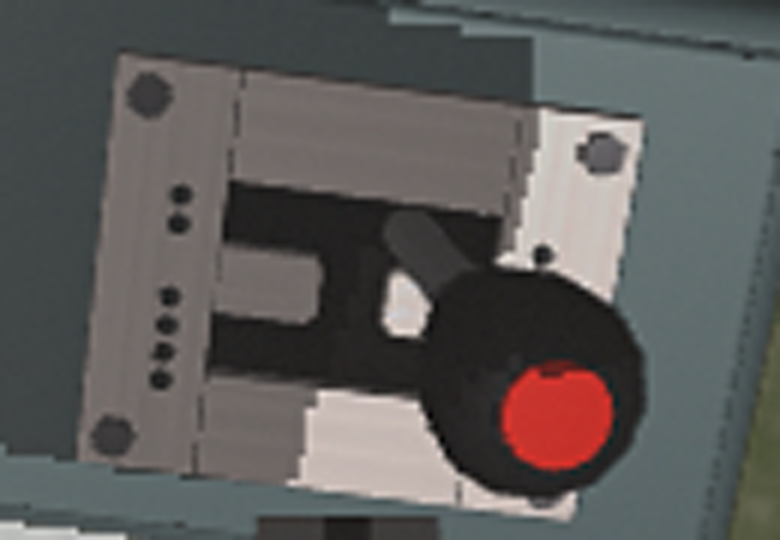

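View pics/w1c.png

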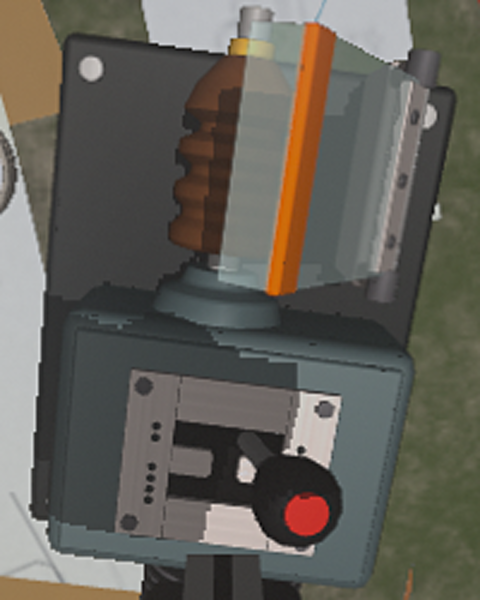

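Run:
```python
from h import *
for k in '01':
    s=pickle.load(open(f'wrist{k}.pkl','rb'))
    f=cv2.cvtColor(s['frame'],cv2.COLOR_BGR2HSV)
    m=cv2.inRange(f,(5,180,120),(18,255,255));m[240:]=0;m[:,:300]=0;m[:,390:]=0
    n,l,st,c=cv2.connectedComponentsWithStats(m);i=1+np.argmax(st[1:,4])
    ys,xs=np.where(cv2.erode((l==i).astype(np.uint8),np.ones((3,3)))>0)
    P=np.array([dpt(s,x,y,0) for x,y in zip(xs,ys) if s['depth'][y,x]>0]);c=P.mean(0);U,S,V=np.linalg.svd(P-c)
    print('strip',c,V[0],'yaw',np.arctan2(-V[0][0],V[0][1])*1,'n',V[2],'ext',np.ptp((P-c)@V[0]),np.ptp((P-c)@V[1]))
for p in [(406,41),(398,90),(390,140),(403,56),(398,95),(393,121)]: print('rod',p,dpt(s,*p))
print('H',onz(s,323.7,214.5,.121), onz(s,265+364/6,165+228/6,.121))
for p in [(228,190),(228,245),(212,315),(205,375),(500,215),(322,290),(383,305)]:print(p,onz(s,265+p[0]/6,165+p[1]/6,.121).round(4))
```

```text
strip [0.55436239 0.06396314 0.23283112] [-1.34983343e-01 -9.90847838e-01 -2.44292357e-04] yaw 3.006195997992838 n [ 0.76461311 -0.10432016  0.63599064] ext 0.0796066089167995 0.014940900500843676
strip [0.55387839 0.0599341  0.233242  ] [-0.13472217 -0.99086107  0.00665428] yaw 3.006456570455794 n [-0.77399802  0.10103866 -0.62507459] ext 0.07836093791897758 0.013502605984975106
rod (406, 41) [0.61143541 0.10249433 0.13509398]
rod (398, 90) [0.60435035 0.0564516  0.14447216]
rod (390, 140) [0.60081371 0.0059508  0.13602147]
rod (403, 56) [0.60664051 0.08773722 0.14757944]
rod (398, 95) [0.60422477 0.05174848 0.146449  ]
rod (393, 121) [0.60044122 0.02670628 0.14795499]
H [ 0.53160427 -0.08285407  0.121     ] [ 0.53384721 -0.06874039  0.121     ]
(228, 190) [ 0.5079 -0.0611  0.121 ]
(228, 245) [ 0.5077 -0.0722  0.121 ]
(212, 315) [ 0.5044 -0.0866  0.121 ]
(205, 375) [ 0.5027 -0.0992  0.121 ]
(500, 215) [ 0.5599 -0.0661  0.121 ]
(322, 290) [ 0.5258 -0.0814  0.121 ]
(383, 305) [ 0.5376 -0.0845  0.121 ]
```

```bash
cat >> h.py <<'E'
YAW=-.135;G=np.array([.5315,-.083,0]);RZ=R.from_euler('z',YAW)
ORI=(RZ*R.from_rotvec([-np.pi/2**.5,-np.pi/2**.5,0])).as_rotvec()
def W(x,y,z): return (G+RZ.apply([x,y,0])+[0,0,z]).tolist()
E
cat > shield.py <<'E'
from station import *
from h import *
hx,hz,hy,t,r=.0557,.128,.147,.0145,.110
def tip(a,off,dr=0):
    return W(hx-(r+dr)*np.cos(a)+off*np.sin(a)+t,hy,hz+(r+dr)*np.sin(a)+off*np.cos(a))
f0=get_obs()['contact_force']
p=tip(1.15,.022)
movep([p[0],p[1],.34],ORI); f0=get_obs()['contact_force']
move_l(p,ORI,.15); print(get_obs()['t'],get_obs()['contact_force']-f0)
for a in list(np.arange(1.1,0.05,-.1))+[0.03,0.0]:
    move_l(tip(a,.005),ORI,.1)
    o=get_obs();f=o['contact_force']-f0;print(round(a,2),round(o['t'],2),f.round(1))
    if np.linalg.norm(f)>35: print('STOP');break
E
python3 shield.py
```

```text
3.1 [ 0.08016986 -0.32319514 -0.26477947]
1.1 3.48 [-0.1 -0.2 -0.4]
1.0 3.73 [-0.1  0.7 -0.7]
0.9 3.99 [-0.8  0.2 -0.2]
0.8 4.25 [-0.3 -0.6 -0.2]
0.7 4.51 [-0.7 -0.6 -1. ]
0.6 4.77 [ 0.5 -0.9 -0.6]
0.5 5.03 [ 0.1 -0.6 -0.2]
0.4 5.28 [-0.5  0.3  0.1]
0.3 5.54 [-0.1 -0.2  0.2]
0.2 5.8 [-1.1 -1.3 -0.8]
0.1 6.06 [ 0.6 -0.9 -0.7]
0.03 6.31 [-0.4 -0.4 -0.3]
0.0 6.56 [-0.7 -0.9 -0.5]
```

Run:
```python
from station import *
from h import *
s=snapshot("side");cv2.imwrite("pics/side2.png",s["frame"]);crop(s,230,400,130,270,4.5,'s2c')
s=snapshot("wrist");pickle.dump(s,open("wrist2.pkl","wb"));cv2.imwrite("pics/wrist2.png",s["frame"]);print(get_obs()['eef_pos'])
```

```text
[0.51178574 0.06801109 0.13301291]
```

View pics/wrist2.png

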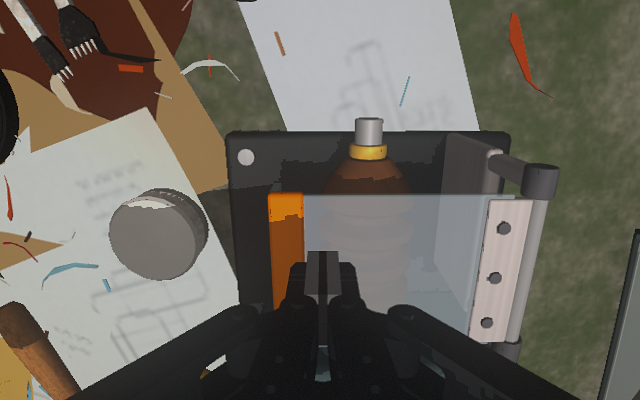

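View pics/s2c.png

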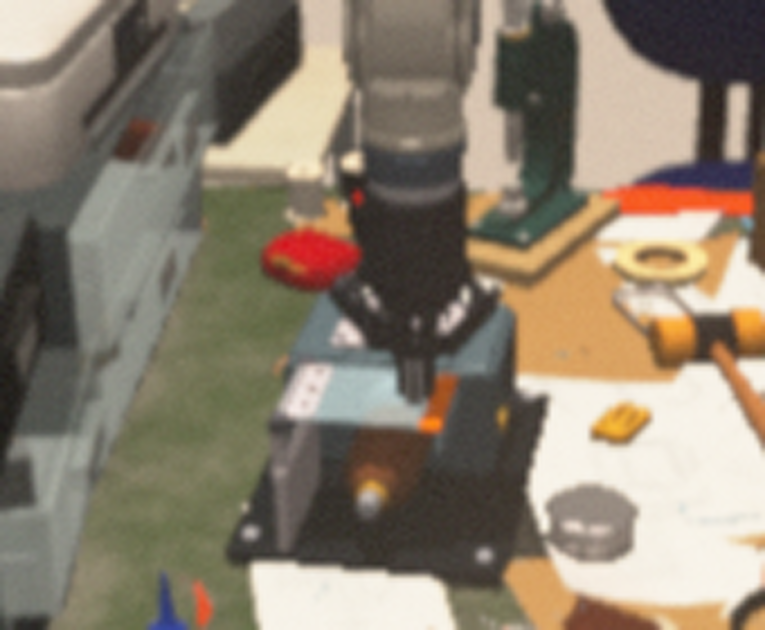

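Run:
```python
from station import *
from h import *
p=get_obs()['eef_pos'];z=p[2]
for i in range(12):
    z-=.0015;move_l([p[0],p[1],z],ORI,.05);f=get_obs()['contact_force'];print(round(z,4),f.round(1))
    if f[2]>9: break
move_l([p[0],p[1],.30],ORI,.2)
s=snapshot("wrist");pickle.dump(s,open("wrist3.pkl","wb"));cv2.imwrite("pics/wrist3.png",s["frame"])
f=cv2.cvtColor(s['frame'],cv2.COLOR_BGR2HSV)
m=cv2.inRange(f,(5,180,100),(18,255,255));n,l,st,c=cv2.connectedComponentsWithStats(m)
for i in range(1,n):
    if st[i,4]>500:
        ys,xs=np.where(l==i);P=np.array([dpt(s,x,y,0) for x,y in zip(xs,ys)]);print(st[i],P.mean(0),P.min(0),P.max(0))
print(get_obs()['t'])
```

```text
0.1315 [-1.8 -0.2  4.5]
0.13 [-4.9 -0.6 17.4]Traceback (most recent call last):
  File "<stdin>", line 13, in <module>
ValueError: setting an array element with a sequence. The requested array has an inhomogeneous shape after 1 dimensions. The detected shape was (1369,) + inhomogeneous part.
```

View pics/wrist3.png

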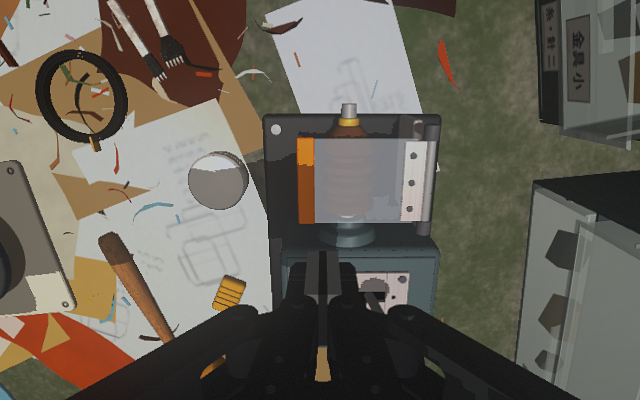

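```bash
cat > look.py <<'E'
from station import *
from h import *
def look(name):
    s=snapshot("wrist");pickle.dump(s,open(name+".pkl","wb"));cv2.imwrite(f"pics/{name}.png",s["frame"])
    f=cv2.cvtColor(s['frame'],cv2.COLOR_BGR2HSV)
    r=cv2.inRange(f,(0,180,80),(4,255,255))|cv2.inRange(f,(174,180,80),(180,255,255))
    u0,v0=proj(s,W(0,0,.246));n,l,st,c=cv2.connectedComponentsWithStats(r)
    for i in range(1,n):
        if st[i,4]>30 and np.hypot(c[i][0]-u0,c[i][1]-v0)<110:
            p=onz(s,*c[i],.246);q=RZ.inv().apply(p-G);d=dpt(s,*c[i]);print('red',c[i].round(1),st[i,4],'gate xy',q[:2].round(4),'fore/across',(q[:2]/.217).round(3),'depth z',None if d is None else d[2].round(4))
def F(): return get_obs()['contact_force']
E
python3 - <<'E'
from look import *
s=pickle.load(open('wrist3.pkl','rb'))
for p in [(305,150),(306,180),(306,215)]: print(dpt(s,*p,2))
move_l(W(.068,.029,.32),ORI,.25)
look('k0')
f0=F()
move_l(W(.068,.029,.212),ORI,.15);print(F()-f0)
for x in [.060,.052,.044,.038,.033]:
    move_l(W(x,.029,.212),ORI,.08);print(x,(F()-f0).round(1))
look('k1');print(get_obs()['t'])
E
```

```text
[0.4993015  0.09582416 0.13428974]
[0.49611524 0.06862335 0.13436458]
[0.49108773 0.03517752 0.13453262]
red [270.4 275.9] 158 gate xy [ 0.0306 -0.0173] fore/across [ 0.141 -0.08 ] depth z 0.1219
[-0.0122762  -1.35390948  0.46239653]
0.06 [-0.4 -0.6  1.4]
0.052 [ 1.3 -1.3  0.8]
0.044 [ 2.8 -1.   0.7]
0.038 [ 3.5 -1.   2.1]
0.033 [ 2.9 -1.2  4. ]
red [251.4 297.6] 718 gate xy [0.0068 0.0364] fore/across [0.031 0.168] depth z 0.2459
11.2167
```

View pics/k1.png

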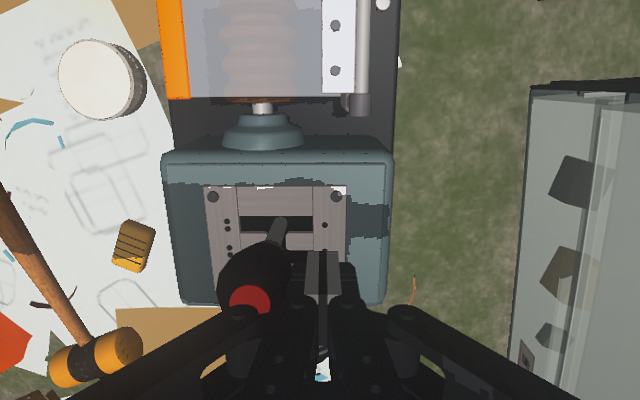

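Run:
```python
from look import *
move_l(W(.0268,.029,.212),ORI,.06);print(F().round(1))
move_l(W(.034,.029,.212),ORI,.1)
move_l(W(.034,.06,.30),ORI,.2)
look('k2');print(get_obs()['t'])
```

```text
[ 2.7 -0.2  0.2]
12.3833
```

View pics/k2.png

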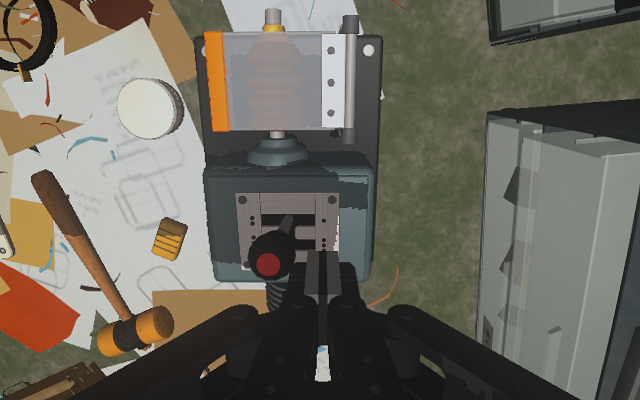

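```bash
sed -i 's/(0,180,80)/(0,130,40)/; s/(174,180,80)/(172,130,40)/' look.py
python3 - <<'E'
from look import *
s=pickle.load(open('k2.pkl','rb'));print(s['frame'][264,267],cv2.cvtColor(s['frame'],cv2.COLOR_BGR2HSV)[264,267])
p=onz(s,267,264,.246);print(RZ.inv().apply(p-G)); d=dpt(s,267,264);print(d,RZ.inv().apply(d-G))
crop(s,225,345,180,290,6,'k2c')
E
```

```text
[ 35  40 117] [  2 179 117]
[-0.00141697  0.03378438  0.246     ]
[ 0.5347842  -0.04903879  0.24656824] [-0.00131653  0.03409423  0.24656824]
```

View pics/k2c.png

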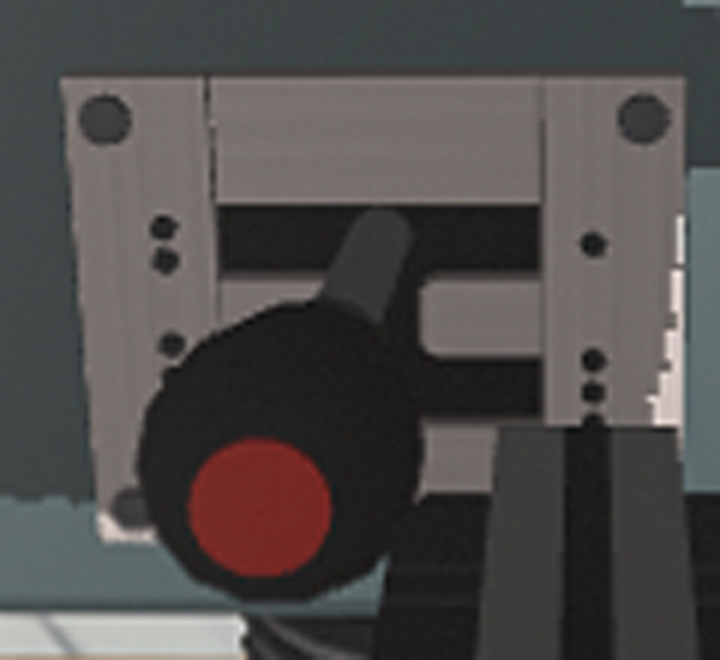

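Run:
```python
from look import *
move_l(W(0,.078,.30),ORI,.2)
look('a0')
move_l(W(0,.078,.212),ORI,.2);f0=F()
for y in [.06,.05,.04,.03,.02,.01,.004,.0,-.003,-.005,-.007]:
    move_l(W(0,y,.212),ORI,.08);f=RZ.inv().apply(F()-f0);print(y,f.round(1))
    if np.linalg.norm(f)>12: break
p=get_obs()['eef_pos']
q=RZ.inv().apply(p-G)
move_l(W(0,q[1]+.006,.212),ORI,.1)
move_l(W(0,.05,.30),ORI,.2)
look('a1');print(get_obs()['t'])
```

```text
0.06 [ 0.3 -0.6 -0.5]
0.05 [-0.3  1.1  2. ]
0.04 [-0.1  2.   2.7]
0.03 [0.4 2.2 1.9]
0.02 [-0.1  1.7  1.9]
0.01 [0.5 2.2 2. ]
0.004 [-0.   1.8  2.1]
0.0 [-0.2  2.6  0.7]
-0.003 [ 0.1  2.2 -1.2]
-0.005 [-0.2  3.5 -1.3]
-0.007 [-0.6  3.6 -1.1]
17.325
```

View pics/a1.png

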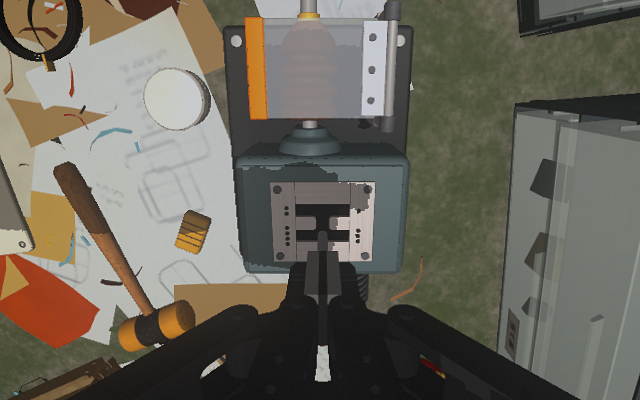

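Run:
```python
from look import *
move_l(W(-.06,-.005,.30),ORI,.2)
look('a2');s=pickle.load(open('a2.pkl','rb'));crop(s,300,480,180,320,4,'a2c');print(get_obs()['t'])
```

```text
red [386.6 257.1] 66 gate xy [-0.02   -0.0272] fore/across [-0.092 -0.125] depth z 0.1215
red [416.1 265.7] 386 gate xy [-0.0008 -0.0334] fore/across [-0.004 -0.154] depth z 0.2463
17.9333
```

View pics/a2c.png

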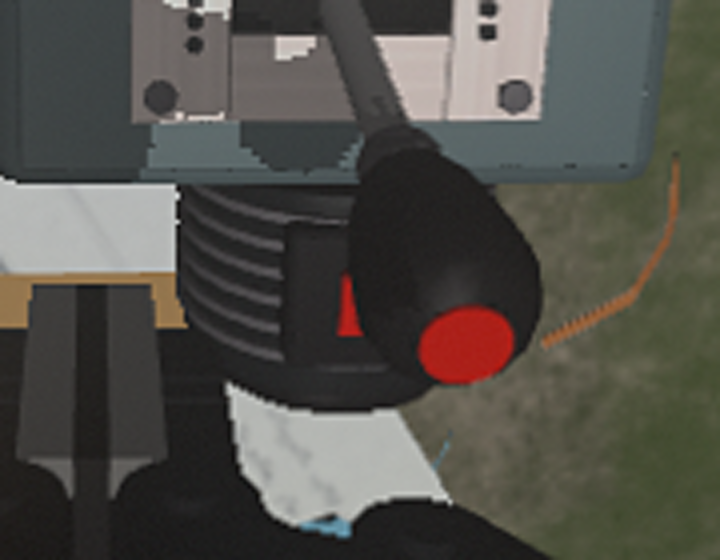

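Run:
```python
from look import *
move_l(W(-.058,-.030,.30),ORI,.2)
move_l(W(-.058,-.030,.212),ORI,.15);f0=F()
for x in list(np.arange(-.045,.008,.008))+list(np.arange(.010,.030,.002)):
    move_l(W(x,-.030,.212),ORI,.08);f=RZ.inv().apply(F()-f0);print(round(x,4),f.round(1))
    if f[0]<-12 or np.linalg.norm(f)>25: break
move_l(W(x-.02,-.030,.212),ORI,.1)
move_l(W(-.07,-.005,.30),ORI,.2)
look('f1');s=pickle.load(open('f1.pkl','rb'));print(get_obs()['t'])
```

```text
-0.045 [ 0.9  0.6 -0.3]
-0.037 [-0.8  1.  -1.1]
-0.029 [-0.4  1.1 -0.3]
-0.021 [-0.8 -0.2  1.5]
-0.013 [-2.  -0.6  2.1]
-0.005 [-2.6  0.3  0.3]
0.003 [-1.   0.3 -0.3]
0.01 [-2.   0.4  0.3]
0.012 [-3.   1.1 -0.8]
0.014 [-3.1 -0.4 -1.8]
0.016 [-2.9  0.8 -1.2]
0.018 [-3.2  0.9 -0.8]
0.02 [-3.2  0.1 -0.8]
0.022 [-5.3  0.5 -2.1]
0.024 [-5.3  1.  -1.8]
0.026 [-6.7  1.3 -2.1]
0.028 [-7.6  0.6 -2.7]
red [399.9 256. ] 206 gate xy [-0.0213 -0.0259] fore/across [-0.098 -0.119] depth z 0.1222
red [505.4 259.6] 296 gate xy [ 0.0466 -0.029 ] fore/across [ 0.215 -0.134] depth z 0.24
24.4083
```

View pics/f1.png

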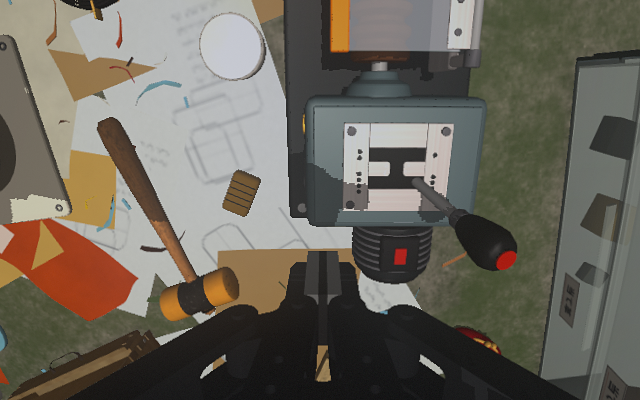

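Run:
```python
from look import *
s=pickle.load(open('f1.pkl','rb'))
q=RZ.inv().apply(onz(s,505.4,259.6,.2395)-G);print(q,np.arctan2(q[0],.2095),np.arctan2(q[1],.2095))
d=RZ.inv().apply(dpt(s,505,259,2)-G);print(d,np.arctan2(d[:2],d[2]-.03))
crop(s,340,540,110,280,4,'f1c')
```

```text
[ 0.05047227 -0.032418    0.2395    ] 0.23641259373916998 -0.15352223540964402
[ 0.0495452  -0.03145343  0.24048074] [ 0.23118213 -0.14833847]
```

View pics/f1c.png

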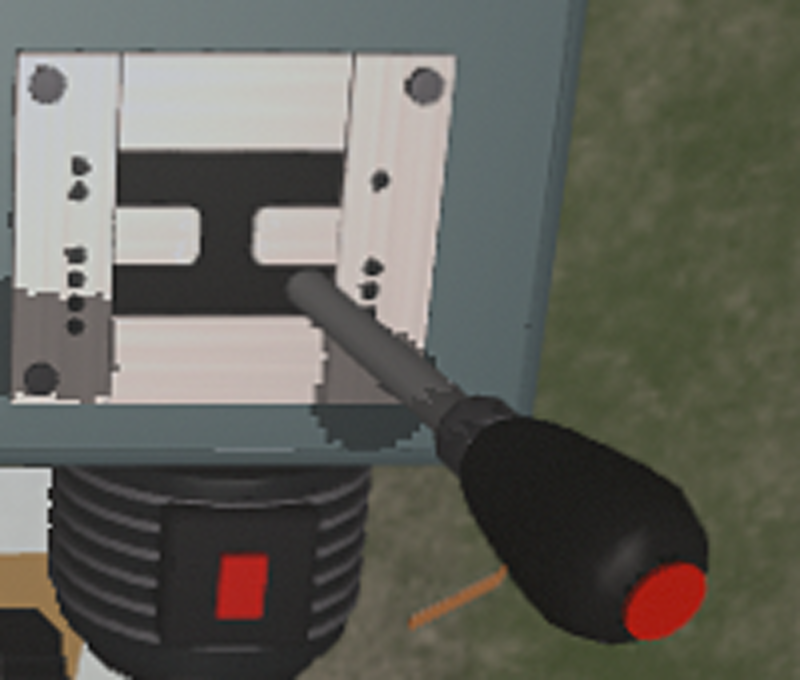

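Run:
```python
from look import *
move_l(W(-.07,-.005,.36),ORI,.2)
s=snapshot("side");crop(s,210,400,130,330,4,'end')
print(F(),get_obs()['t'])
```

```text
[-0.2943099  -0.06338762 -0.63471483] 24.9083
```

View pics/end.png

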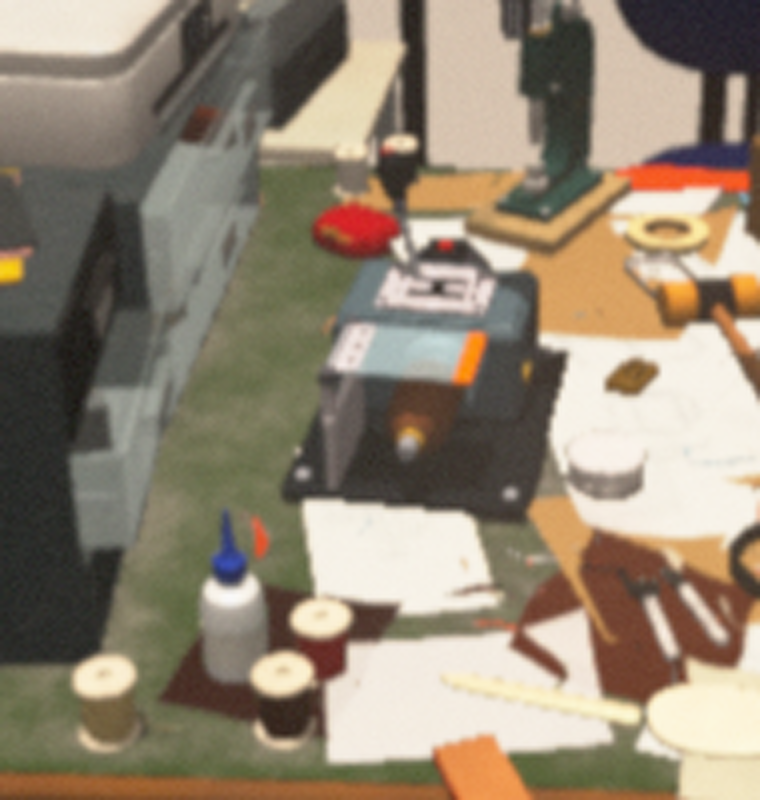

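The side view shows the shield level over the wheel (orange strip near 470,358 in the crop). The stick leans forward in the right-hand leg (knob near 398,165), the bystanders are where they were, and the arm is clear.

```bash
python3 -c "
from station import *
sign_off()"
```

```text
the job is handed in; nothing more can be done
```

The burnisher is set: the stick is in third and the shield is down. I handed the job in at about 25 s of the 67 s allowed. I only pushed, with the fingertips closed.

- **Shield:** I swept the raised shield down and pressed it onto its stop, with 17 N at the last step. The strip then measured 134 mm above the desk against 133 mm nominal, so it is about 0.01 rad from the stop.
- **Stick:** I pushed it back to neutral, across, and then forward. The last picture gives about +0.23 rad forward and 0.15 rad across, in the right-hand leg. The push force rose to 7.6 N at the end of the forward travel. That is lower than the 12 N I had set as a sign of the stop, so the picture is the evidence for third.
- **Other checks:** The arm was clear of everything, with about 0 N on the tool. The bystanders looked unmoved in the side picture, but I did not measure each one.
- **Disagreements:** The base corner put the shield 13 mm off along y, so I used the strip and the hinge rod instead. One knob reading, 0.168 rad across, was over the 0.155 limit because the red cap was partly hidden. Later readings without that problem agreed with the limits.

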